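Break the lid stay and shut the sample chest

TASK

The lid of the grey sample chest is propped open by a folding stay that is locked at its knee. Push the red knob at the knee well down to break the stay, then lower the white lid gently, without slamming it, until it is fully shut. Leave the blue tip box where it stands.

Things in the scene. Friction and masses are not known exactly. Their poses are not given: they have to be found in the camera images.
- chest: Grey open-topped chest, 220x220 mm, rim 110 mm high, fixed; origin: centre of its underside, z up, front = -x, +y its left. Lid hinge: line along y at x 110, z 110. White lid, 220 mm long from the hinge to the front edge, 222 wide; shut, its top lies at z 124 and a steel lip sticks out 14 mm in front. Stay on the right (-y) side: two steel arms; the lower (115 mm) pivots at x -68, y -121, z 90.
- stay_knob (a point): Middle of the red knob at the stay's knee: a cylinder along the chest's y, 22 mm across, 40 mm long, on a 40 mm stem out to the right, its middle at chest y -184. Locked it is at x 24, z 160, 7 mm over centre. It moves on the lower arm's 115 mm arc: pushed down (about 5 N) it goes back (+x), unlocks below z 152 and draws the lid down: z 111 at x 45, lid 0.97 rad; z 100 at x 47, lid 0.80.
- chest_lid (a joint): Lid angle in rad: 0 shut flat on the rim, 1.31 propped open (start), free edge then 57 mm in front of the hinge, 323 above the worktop. Once the stay is broken the stiff hinge holds the lid wherever it is left. To lower it press from above (about 5 N) on the white outer face 60 to 100 mm in front of the hinge, not on the free edge, where it can jam. While the stay is locked it does not come down.
- tip_box: Bystander: loose blue pipette-tip box with its own clear lid, already shut, 92x122 mm, 84 mm high; origin: centre of its underside. Leave it where it is.

How it is judged:
By the outcome, as a careful person would: the job done as asked, in the order asked, and still so for the second after the job is handed in, with the robot touching nothing.
It also fails if it takes over 40 s, if anything falls off the work surface, if the arm or the gripper's body presses on something with over 40 N, if the wrist force passes 120 N, or if a joint passes its speed limit or range.

ROBOT

A 7-joint arm with a two-finger parallel gripper is mounted at the origin on a cart in front of the work surface, level with it; the furniture and walls round the work are solid. World frame = base frame: x ahead of the robot, y to its left, z up, the work surface at z = 0. Lengths are in m, angles in rad, forces in N, time in s.
With the tool pointing down it reaches from about 0.4 to 0.85 m from the base axis. Payload 4.5 kg.
Tool frame: the origin (TCP) lies between the finger pads; the fingertips stand r.tip_reach ahead of it and the grasp point (between the pads) lies 11 mm behind it (r.tip_reach is the distance from the TCP to the fingertips, in m); z points along the fingers, y is the line along which they close (so a half turn about z gives the same grasp; the last joint's range is limited). The gripper opens to 88 mm and grips with 3 to 60 N. Pads are 18 mm wide; open, the fingers measure 123 mm over their backs; the gripper's body (75 mm by 187 mm) begins 45 mm behind the grasp point.
Start: joints at [1.35, 0.689, -0.195, 1.565, 0.157, 0.902, -0.215], TCP at [0.158, -0.605, 0.247] pointing down, gripper open.
Joint ranges: [-3.01, 3.01], [-0.46, 2.08], [-1.47, 1.51], [0.13, 2.56], [-1, 4.14], [0.04, 2.09], [-2.66, 2.66]. Speed limits (rad/s): [2.57, 2.57, 3.14, 3.14, 3.14, 3.14, 3.14].

INTERFACE

Orientations are given as a unit quaternion [x, y, z, w].
In Python, from plant import r, vision, workorder gives the robot as it stands.
- The arm moves only by the tool drive_tool, never from a script. Its argument "targets" is a list of rows, each an object of numbers: "tx", "ty", "tz": the shift along the world's x, y, z in units of 0.03 m (1.0 is 0.03 m); "wx", "wy", "wz": the turn, a rotation vector about the world's x, y, z in units of 60 degrees (1.0 is 60 degrees); "claw": the opening, from -1 (shut) to 1 (fully open). A call has exactly 8 rows; each row shifts and turns the commanded pose from where the row before left it; what a row does not reach is not made up. A row lasts 1/10 s, in which the tool goes at most 50 mm and 8.59 degrees, less where a joint would pass 70% of its speed; a pose out of reach is approached as far as the arm can. A call with a number of a shift or a turn outside -1 to 1 is refused whole. A call with a gripper value outside its range is refused whole. The fingers move at their own pace and stop on an object; "force" is the grip in N (left out, the last holds). Time passes only in rows, so rows that do not move let the fingers close, or fill a call up. It gives the time, the measured TCP pose, the force, the opening and the grip force at its end, in the units of the state.
- r.get_state(): the state, without advancing time (a new reading comes with each control period).
- vision.snapshot(name): name is "side" or "top"; returns a dict with "image" (420x560x3 uint8, blue, green, red), "range_z" (420x560 float32, m along the optical axis (not along the pixel's ray), 0 where there is no reading), "K" (3x3 intrinsics, pixels), "cam_to_world" (4x4, takes a point from camera to world coordinates). Camera axes: x right, y up, looking along -z (the intrinsics and any distortion apply to the point x, -y, -z); pixel columns grow to the right and rows downward; lengths in m; the calibration is good to about 2 mm. A picture is of the moment at which its call begins.
- workorder.finish_job(): hands the job in; it is judged then, once.
The state is a dict: "clock": time; "q": joint angles; "qd": joint speeds; "joint_torque": joint torques, N m; "tool_pos": TCP position; "eef_rot": TCP orientation; "contact_force": force on the tool from outside, world axes, zero at the start; "moment": the same for the moment, N m; "opening": opening from 0.0 (shut) to 1.0 (fully open); "finger_force": force on a finger pad.
Only numpy, scipy, OpenCV 4.12 (cv2) and the standard library are available. Lean on these libraries where they do the work, as an engineer would, in place of code of your own. Each camera call takes 0.05 s, during which the arm holds its last target. There are 200 camera calls.

## Working session

There is one attempt and no reset: what is moved stays moved. The work goes in short steps, Python scripts to look and compute and a tool call to move; the robot and the scene stay as the last step left them, time stands still between calls to the robot, and variables do not carry over. Pictures are saved under pics/ and viewed, at most 10 in all, crops included, and the job is handed in when it is done.

Besides the shell and the picture viewer there is one more tool, called after "Request:" by a JSON object that holds its "name" and its "arguments". drive_tool: Moves the arm, as the interface text tells. Its arguments: {"type":"object","properties":{"targets":{"type":"array","items":{"type":"object","properties":{"tx":{"type":"number"},"ty":{"type":"number"},"tz":{"type":"number"},"wx":{"type":"number"},"wy":{"type":"number"},"wz":{"type":"number"},"claw":{"type":"number"}}}},"force":{"type":"number"}},"required":["targets"]}

```bash
mkdir -p pics
cat > h.py <<'E'
import numpy as np, cv2
from plant import r, vision, workorder
def snap(n,f=None):
    s=vision.snapshot(n)
    if f: cv2.imwrite('pics/'+f,s['image'])
    z=s['range_z'];K=s['K'];v,u=np.mgrid[:420,:560]
    P=np.stack([(u-K[0,2])/K[0,0]*z,-(v-K[1,2])/K[1,1]*z,-z],-1)
    T=s['cam_to_world'];W=P@T[:3,:3].T+T[:3,3]
    W[z==0]=np.nan
    return s,W
E
python3 - <<'E'
from h import *
for n in('side','top'):
    s,W=snap(n,n+'0.png'); print(n,s['cam_to_world'].round(3).tolist(),s['K'].tolist())
    hsv=cv2.cvtColor(s['image'],cv2.COLOR_BGR2HSV)
    red=((hsv[...,0]<8)|(hsv[...,0]>172))&(hsv[...,1]>130)&(hsv[...,2]>60)
    blue=(abs(hsv[...,0].astype(int)-110)<15)&(hsv[...,1]>120)
    for m,l in((red,'red'),(blue,'blue')):
        k,lab,st,c=cv2.connectedComponentsWithStats(m.astype('uint8'))
        for i in range(1,k):
            if st[i,4]>30:
                p=W[lab==i]; print(l,st[i],c[i].round(1),np.nanmedian(p,0).round(3),np.nanpercentile(p,3,axis=0).round(3),np.nanpercentile(p,97,axis=0).round(3))
st=r.get_state();print(st,r.tip_reach)
E
```

```text
side [[-0.686, 0.413, -0.599, -0.158], [-0.727, -0.398, 0.56, 0.752], [-0.007, 0.82, 0.573, 0.799], [0.0, 0.0, 0.0, 1.0]] [[445.18211025947664, 0.0, 261.58001539992136], [0.0, 445.18211025947664, 207.64397054505176], [0.0, 0.0, 1.0]]
red [254 129  11   7  52] [258.7 131.5] [ 0.833 -0.164  0.164] [ 0.821 -0.182  0.155] [ 0.85  -0.151  0.167]
red [162 166  19  20 310] [171.1 175.5] [0.824 0.189 0.146] [0.813 0.163 0.117] [0.852 0.206 0.157]
red [339 167  15  12 110] [346.7 171.8] [ 0.468 -0.165  0.164] [ 0.46  -0.424 -0.002] [ 0.65  -0.143  0.171]
red [130 205  22   9  47] [139.6 210.2] [0.8   0.32  0.096] [0.791 0.281 0.091] [0.816 0.335 0.101]
blue [465  36  23  11 145] [475.7  41. ] [ 0.883 -1.824  0.137] [ 0.861 -1.938  0.118] [ 0.914 -1.784  0.15 ]
blue [472  95  56  30 497] [497.8 110.8] [ 0.491 -1.272  0.016] [ 0.363 -1.379 -0.002] [ 0.591 -1.254  0.023]
blue [430 131  20  15  66] [439.7 138.4] [ 0.489 -0.779  0.045] [ 0.464 -0.808  0.036] [ 0.535 -0.758  0.057]
blue [126 165  13  14 142] [132.1 171.3] [0.818 0.305 0.209] [0.811 0.29  0.191] [0.838 0.317 0.216]
blue [131 266  62
[... 1189 characters left out ...]
0101, -0.19451994,  1.56623469,  0.15727335,
        0.90250944, -0.21508174]), 'qd': array([ 1.09735099e-03, -2.41535813e-03, -4.84753214e-04, -2.78210665e-03,
        4.41378947e-05, -1.38320593e-03, -5.13959395e-04]), 'joint_torque': array([-2.39681853e-03, -5.28492665e+01, -1.27149906e+00, -1.53835505e+01,
       -5.26231283e-02,  2.01137365e-03,  2.57853617e-05]), 'tool_pos': array([ 0.15734866, -0.60429201,  0.24599108]), 'eef_rot': array([ 9.91891097e-01,  1.27087993e-01, -1.56210990e-04, -8.17558675e-04]), 'contact_force': array([ 0.88116953, -0.45487351,  0.57397579]), 'moment': array([ 0.03830033, -0.03407299, -0.0254634 ]), 'finger_force': 0.0, 'opening': 1.0023200231752774} 0.008
```

```bash
python3 -c "
import cv2,numpy as np
a=cv2.imread('pics/side0.png');b=cv2.imread('pics/top0.png')
cv2.imwrite('pics/both.png',cv2.resize(np.hstack([a,b]),(800,300)))"
```

```text
(no output)
```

View pics/side0.png

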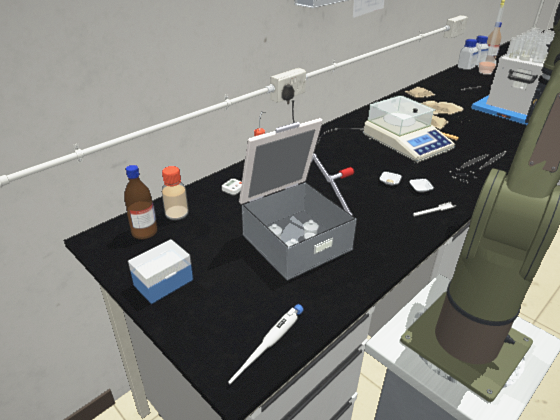

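View pics/top0.png

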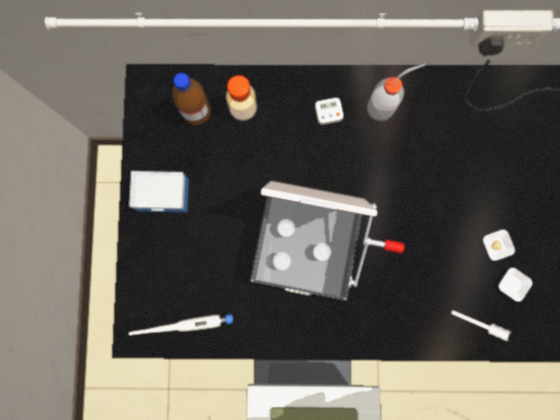

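The side view shows the open chest around (298,225), with the red knob at (346,172), and the tip box at (162,270). In the top view the knob is at (394,246), the chest front edge runs about (253,284) to (347,299), and the lid stands up at (320,198).

Run:
```python
from h import *
A=[]
for n in('side','top'):
    s,W=snap(n)
    m=(abs(W[...,2]-.11)<.006)&(W[...,0]>.3)&(W[...,0]<.7)&(abs(W[...,1])<.25)
    p=W[m];A.append(p)
    (c,sz,a)=cv2.minAreaRect(p[:,:2].astype('float32')*1000); print(n,len(p),c,sz,a)
    hsv=cv2.cvtColor(s['image'],cv2.COLOR_BGR2HSV)
    red=((hsv[...,0]<8)|(hsv[...,0]>172))&(hsv[...,1]>130)&(W[...,0]>.4)&(W[...,0]<.55)&(W[...,2]>.12)&(W[...,1]<-.1)
    q=W[red];d=q[:,:2]-q[:,:2].mean(0);w,V=np.linalg.eigh(d.T@d);print('knob',q.mean(0),q.min(0),q.max(0),V[:,1])
    # lid: upper points
    L=W[(W[...,2]>.15)&(W[...,2]<.34)&(W[...,0]>.4)&(W[...,0]<.75)&(W[...,1]>-.13)&(W[...,1]<.2)]
    print('lid',len(L),L.min(0),L.max(0))
    c=L.mean(0);u,sv,vt=np.linalg.svd(L-c,full_matrices=False);print(c,vt[2],sv)
    top=L[L[:,2]>L[:,2].max()-.006];i=top[:,1].argmin();j=top[:,1].argmax();print('edge',top[i],top[j])
    # outer walls
    Wl=W[(W[...,2]>.02)&(W[...,2]<.1)&(W[...,0]>.25)&(W[...,0]<.7)&(abs(W[...,1])<.25)]
    print('wall',len(Wl),Wl.min(0),Wl.max(0))
    np.save(n+'rim.npy',p)
p=np.vstack(A);print(cv2.minAreaRect(p[:,:2].astype('float32')*1000))
h=cv2.convexHull(A[0][:,:2].astype('float32')*1000)[:,0];print(cv2.approxPolyDP(h,6,True)[:,0] if h.ndim==3 else cv2.approxPolyDP(h[:,None],6,True)[:,0])
h=cv2.convexHull(A[1][:,:2].astype('float32')*1000);print(cv2.approxPolyDP(h,6,True)[:,0])
```

```text
side 882 (484.1280212402344, 13.933372497558594) (238.52525329589844, 229.85067749023438) 79.76971435546875
knob [ 0.46795752 -0.16088292  0.16441942] [ 0.45881625 -0.18222545  0.15120562] [ 0.48426505 -0.14079278  0.17154265] [0.19560376 0.98068301]
lid 3945 [ 0.45906049 -0.12985118  0.15035471] [0.61100728 0.12082286 0.33909801]
[0.55627523 0.01255099 0.24668624] [ 0.94959732 -0.23775198  0.20430107] [4.32643585 3.46643507 0.64245244]
edge [ 0.53331727 -0.02058289  0.33740184] [0.54412401 0.04612996 0.33909801]
wall 5076 [ 0.28677709 -0.10435281  0.02000369] [0.61220299 0.24958903 0.09999968]
top 739 (492.9683837890625, 10.053817749023438) (237.61636352539062, 232.90330505371094) 79.24431610107422
knob [ 0.47632907 -0.16401114  0.16765254] [ 0.46476277 -0.18451059  0.15352978] [ 0.49081259 -0.14377362  0.17402789] [0.1648348  0.98632119]
lid 1736 [ 0.46710824 -0.12870607  0.15027866] [0.61740805 0.11686476 0.33993256]
[ 0.55552496 -0.00522045  0.27502424] [-0.9357613   0.30499876 -0.17699307] [3.16302918 2.36286589 0.72562716]
edge [ 0.53728414 -0.02460793  0.33455706] [0.54767381 0.0430306  0.3383604 ]
wall 1407 [ 0.29151234 -0.10065816  0.02010823] [0.5996023  0.24879086 0.09995945]
((489.4481506347656, 12.335372924804688), (240.24380493164062, 240.11656188964844), 79.540283203125)
[[ 613.6784    108.0159  ]
 [ 398.4479    150.21045 ]
 [ 353.81912   -61.018654]
 [ 411.97427   -94.23405 ]
 [ 574.1032   -103.46904 ]]
[[ 594.86804   110.7551  ]
 [ 402.75735   147.36433 ]
 [ 362.1755    -66.163826]
 [ 415.77994   -96.21631 ]
 [ 555.04706  -103.267204]
 [ 597.5058    -63.62895 ]
 [ 619.95825    57.961086]]
```

Request:
{"name": "drive_tool", "arguments": {"targets": [{"tx": 0.65,"ty": 0.9,"wz": 0.067,"claw": -1},{"tx": 0.65,"ty": 0.9,"wz": 0.067,"claw": -1},{"tx": 0.65,"ty": 0.9,"wz": 0.067,"claw": -1},{"tx": 0.65,"ty": 0.9,"wz": 0.067,"claw": -1},{"tx": 0.65,"ty": 0.9,"wz": 0.067,"claw": -1},{"tx": 0.65,"ty": 0.9,"wz": 0.067,"claw": -1},{"tx": 0.65,"ty": 0.9,"wz": 0.067,"claw": -1},{"tx": 0.65,"ty": 0.9,"wz": 0.067,"claw": -1}], "force": 20}}

```text
validation failed for argument at $.ta...
```

Request:
{"name": "drive_tool", "arguments": {"targets": [{"tx": 0.65,"ty": 0.9,"tz": 0,"wx": 0,"wy": 0,"wz": 0.067,"claw": -1},{"tx": 0.65,"ty": 0.9,"tz": 0,"wx": 0,"wy": 0,"wz": 0.067,"claw": -1},{"tx": 0.65,"ty": 0.9,"tz": 0,"wx": 0,"wy": 0,"wz": 0.067,"claw": -1},{"tx": 0.65,"ty": 0.9,"tz": 0,"wx": 0,"wy": 0,"wz": 0.067,"claw": -1},{"tx": 0.65,"ty": 0.9,"tz": 0,"wx": 0,"wy": 0,"wz": 0.067,"claw": -1},{"tx": 0.65,"ty": 0.9,"tz": 0,"wx": 0,"wy": 0,"wz": 0.067,"claw": -1},{"tx": 0.65,"ty": 0.9,"tz": 0,"wx": 0,"wy": 0,"wz": 0.067,"claw": -1},{"tx": 0.65,"ty": 0.9,"tz": 0,"wx": 0,"wy": 0,"wz": 0.067,"claw": -1}], "force": 20}}

```text
clock: 1.0
tool_pos: [0.3141, -0.3877, 0.2467]
eef_rot: [0.917, 0.398, 0.0, 0.0]
contact_force: [0.3, -1.1, -0.3]
opening: 0.299
finger_force: 0.0
```

Request:
{"name": "drive_tool", "arguments": {"targets": [{"tx": 0.66,"ty": 0.9,"tz": 0,"wx": 0,"wy": 0,"wz": 0.067,"claw": -1},{"tx": 0.66,"ty": 0.9,"tz": 0,"wx": 0,"wy": 0,"wz": 0.067,"claw": -1},{"tx": 0.66,"ty": 0.9,"tz": 0,"wx": 0,"wy": 0,"wz": 0.067,"claw": -1},{"tx": 0.66,"ty": 0.9,"tz": 0,"wx": 0,"wy": 0,"wz": 0.067,"claw": -1},{"tx": 0.66,"ty": 0.9,"tz": 0,"wx": 0,"wy": 0,"wz": 0.067,"claw": -1},{"tx": 0.66,"ty": 0.9,"tz": 0,"wx": 0,"wy": 0,"wz": 0.067,"claw": -1},{"tx": 0.66,"ty": 0.9,"tz": 0,"wx": 0,"wy": 0,"wz": 0.067,"claw": -1},{"tx": 0.66,"ty": 0.9,"tz": 0,"wx": 0,"wy": 0,"wz": 0.067,"claw": -1}]}}

```text
clock: 1.8
tool_pos: [0.4726, -0.1717, 0.2467]
eef_rot: [0.771, 0.637, -0.0, 0.0]
contact_force: [-0.7, 0.3, -0.0]
opening: 0.006
finger_force: 0.0
```

Run:
```python
from h import *
s,W=snap('side','side1.png')
print(r.get_state()['tool_pos'])
cv2.imwrite('pics/side1c.png',cv2.resize(s['image'][50:290,200:520],(800,600)))
```

```text
[ 0.47691913 -0.16551359  0.24735776]
```

View pics/side1c.png

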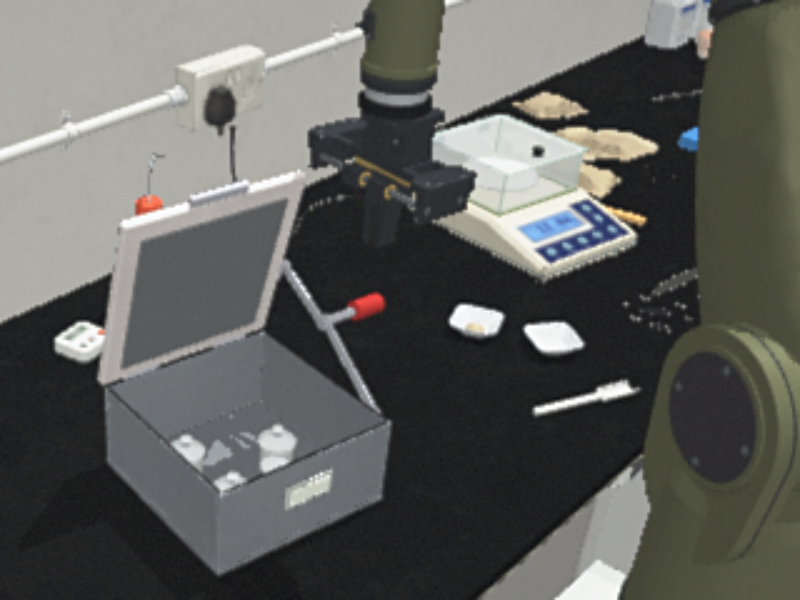

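The finger tips at (380,240) in the crop stand right above the red knob at (368,305), clear of the lid. Next I go down onto the knob.

Request:
{"name": "drive_tool", "arguments": {"targets": [{"tx": 0,"ty": 0,"tz": -0.5,"wx": 0,"wy": 0,"wz": 0,"claw": -1},{"tx": 0,"ty": 0,"tz": -0.5,"wx": 0,"wy": 0,"wz": 0,"claw": -1},{"tx": 0,"ty": 0,"tz": -0.5,"wx": 0,"wy": 0,"wz": 0,"claw": -1},{"tx": 0,"ty": 0,"tz": -0.5,"wx": 0,"wy": 0,"wz": 0,"claw": -1},{"tx": 0,"ty": 0,"tz": -0.13,"wx": 0,"wy": 0,"wz": 0,"claw": -1},{"tx": 0,"ty": 0,"tz": -0.13,"wx": 0,"wy": 0,"wz": 0,"claw": -1},{"tx": 0,"ty": 0,"tz": -0.13,"wx": 0,"wy": 0,"wz": 0,"claw": -1},{"tx": 0,"ty": 0,"tz": -0.13,"wx": 0,"wy": 0,"wz": 0,"claw": -1}]}}

```text
clock: 2.65
tool_pos: [0.4742, -0.1732, 0.1721]
eef_rot: [0.772, 0.635, 0.002, 0.002]
contact_force: [2.3, -0.1, 2.3]
opening: 0.005
finger_force: 1.4
```

Request:
{"name": "drive_tool", "arguments": {"targets": [{"tx": 0.1,"ty": -0.02,"tz": -0.16,"wx": 0,"wy": 0,"wz": 0,"claw": -1},{"tx": 0.1,"ty": -0.02,"tz": -0.16,"wx": 0,"wy": 0,"wz": 0,"claw": -1},{"tx": 0.1,"ty": -0.02,"tz": -0.16,"wx": 0,"wy": 0,"wz": 0,"claw": -1},{"tx": 0.08,"ty": -0.02,"tz": -0.16,"wx": 0,"wy": 0,"wz": 0,"claw": -1},{"tx": 0.08,"ty": -0.02,"tz": -0.16,"wx": 0,"wy": 0,"wz": 0,"claw": -1},{"tx": 0.06,"ty": -0.01,"tz": -0.16,"wx": 0,"wy": 0,"wz": 0,"claw": -1},{"tx": 0.05,"ty": -0.01,"tz": -0.16,"wx": 0,"wy": 0,"wz": 0,"claw": -1},{"tx": 0.05,"ty": -0.01,"tz": -0.16,"wx": 0,"wy": 0,"wz": 0,"claw": -1}]}}

```text
clock: 3.45
tool_pos: [0.4925, -0.1767, 0.133]
eef_rot: [0.772, 0.636, 0.001, 0.001]
contact_force: [2.2, -0.9, 6.9]
opening: 0.007
finger_force: 3.4
```

Request:
{"name": "drive_tool", "arguments": {"targets": [{"tx": 0.04,"ty": -0.01,"tz": -0.14,"wx": 0,"wy": 0,"wz": 0,"claw": -1},{"tx": 0.03,"ty": -0.01,"tz": -0.14,"wx": 0,"wy": 0,"wz": 0,"claw": -1},{"tx": 0.02,"ty": 0,"tz": -0.14,"wx": 0,"wy": 0,"wz": 0,"claw": -1},{"tx": 0.01,"ty": 0,"tz": -0.14,"wx": 0,"wy": 0,"wz": 0,"claw": -1},{"tx": 0,"ty": 0,"tz": -0.07,"wx": 0,"wy": 0,"wz": 0,"claw": -1},{"tx": 0,"ty": 0,"tz": 0,"wx": 0,"wy": 0,"wz": 0,"claw": -1},{"tx": 0,"ty": 0,"tz": 0,"wx": 0,"wy": 0,"wz": 0,"claw": -1},{"tx": 0,"ty": 0,"tz": 0,"wx": 0,"wy": 0,"wz": 0,"claw": -1}]}}

```text
clock: 4.25
tool_pos: [0.4929, -0.1771, 0.1136]
eef_rot: [0.772, 0.636, -0.0, -0.001]
contact_force: [1.6, 0.4, 2.6]
opening: 0.005
finger_force: 1.2
```

Run:
```python
from h import *
s,W=snap('side')
cv2.imwrite('pics/side2c.png',cv2.resize(s['image'][50:290,200:520],(800,600)))
```

```text
(no output)
```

View pics/side2c.png

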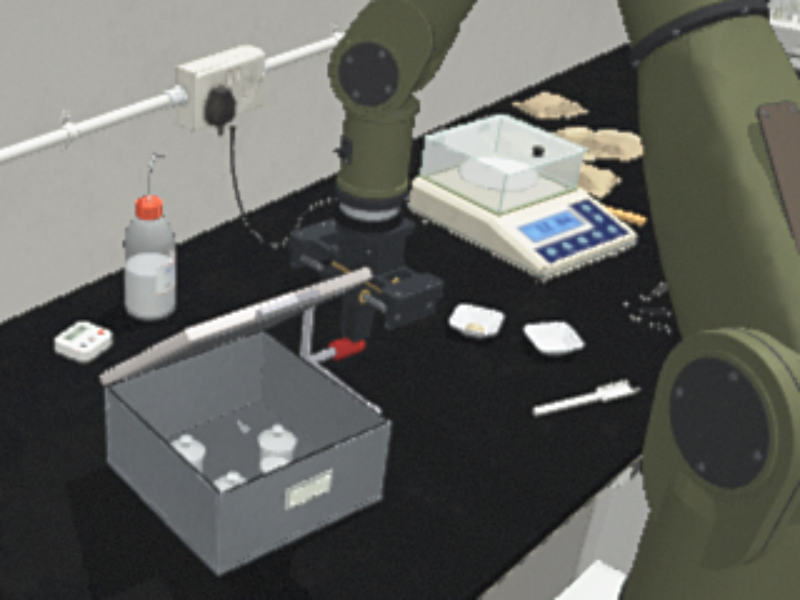

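The lid (edge near (280,300) in the crop) has come down to about 0.75 rad, and the knob at (345,350) is well below its locked place, so the stay is broken. Next I go straight up.

Request:
{"name": "drive_tool", "arguments": {"targets": [{"tx": 0,"ty": 0,"tz": 0.4,"wx": 0,"wy": 0,"wz": 0,"claw": -1},{"tx": 0,"ty": 0,"tz": 1,"wx": 0,"wy": 0,"wz": 0,"claw": -1},{"tx": 0,"ty": 0,"tz": 1,"wx": 0,"wy": 0,"wz": 0,"claw": -1},{"tx": 0,"ty": 0,"tz": 1,"wx": 0,"wy": 0,"wz": 0,"claw": -1},{"tx": 0,"ty": 0,"tz": 1,"wx": 0,"wy": 0,"wz": 0,"claw": -1},{"tx": 0,"ty": 0,"tz": 1,"wx": 0,"wy": 0,"wz": 0,"claw": -1},{"tx": 0,"ty": 0,"tz": 1,"wx": 0,"wy": 0,"wz": 0,"claw": -1},{"tx": 0,"ty": 0,"tz": 1,"wx": 0,"wy": 0,"wz": 0,"claw": -1}]}}

```text
clock: 5.1
tool_pos: [0.4916, -0.1771, 0.3371]
eef_rot: [0.772, 0.636, -0.001, -0.001]
contact_force: [-0.3, -0.4, -0.4]
opening: 0.004
finger_force: 0.0
```

Run:
```python
from h import *
c=np.array([.486,.0215]);th=np.radians(-11.2);R=np.array([[np.cos(th),-np.sin(th)],[np.sin(th),np.cos(th)]])
for n in('top','side'):
    s,W=snap(n)
    L=W.copy();L[...,:2]=(W[...,:2]-c)@R
    g=s['image'].min(2)
    m=(abs(L[...,1])<.09)&(L[...,0]<.12)&(L[...,0]>-.15)&(L[...,2]>.115)&(L[...,2]<.3)&(g>120)
    p=L[m];f=np.polyfit(p[:,0],p[:,2],1);print(n,m.sum(),f,np.arctan(f),p.min(0),p.max(0))
    for x in(.03,.05,.07): 
        q=p[abs(p[:,0]-x)<.005]; print(x,np.median(q[:,2]) if len(q) else None)
st=r.get_state();print(st['tool_pos'],st['eef_rot'],st['q'])
```

```text
top 6383 [-0.84902969  0.22454652] [-0.70393048  0.22088277] [-0.06264376 -0.08999955  0.11802167] [0.11996338 0.08998474 0.27307415]
0.03 0.1997483194003955
0.05 0.18224215972128222
0.07 0.16505407952210027
side 355 [-0.73617728  0.22001692] [-0.63459572  0.21656644] [-0.06781354 -0.08970114  0.2397505 ] [-0.03951944  0.08955712  0.27109305]
0.03 None
0.05 None
0.07 None
[ 0.49422344 -0.17725507  0.33960128] [0.77215536 0.63542872 0.00136219 0.00214046] [ 0.59862932  0.4783957  -0.5358127   1.72924994  0.28312165  1.00630868
 -0.23332439]
```

Request:
{"name": "drive_tool", "arguments": {"targets": [{"tx": 0.16,"ty": 0.57,"tz": 0,"wx": 0,"wy": 0,"wz": -0.136,"claw": -1},{"tx": 0.16,"ty": 0.57,"tz": 0,"wx": 0,"wy": 0,"wz": -0.136,"claw": -1},{"tx": 0.16,"ty": 0.57,"tz": 0,"wx": 0,"wy": 0,"wz": -0.136,"claw": -1},{"tx": 0.16,"ty": 0.57,"tz": 0,"wx": 0,"wy": 0,"wz": -0.136,"claw": -1},{"tx": 0.16,"ty": 0.57,"tz": 0,"wx": 0,"wy": 0,"wz": -0.136,"claw": -1},{"tx": 0.16,"ty": 0.57,"tz": 0,"wx": 0,"wy": 0,"wz": -0.136,"claw": -1},{"tx": 0.16,"ty": 0.57,"tz": 0,"wx": 0,"wy": 0,"wz": -0.136,"claw": -1},{"tx": 0.16,"ty": 0.57,"tz": 0,"wx": 0,"wy": 0,"wz": -0.136,"claw": -1}]}}

```text
clock: 6.0
tool_pos: [0.5302, -0.04, 0.3348]
eef_rot: [0.993, 0.116, -0.002, -0.0]
contact_force: [-0.1, 0.4, 0.0]
opening: 0.008
finger_force: 0.0
```

Request:
{"name": "drive_tool", "arguments": {"targets": [{"tx": 0.16,"ty": 0.57,"tz": 0,"wx": 0,"wy": 0,"wz": -0.136,"claw": -1},{"tx": 0.16,"ty": 0.57,"tz": 0,"wx": 0,"wy": 0,"wz": -0.136,"claw": -1},{"tx": 0.16,"ty": 0.57,"tz": 0,"wx": 0,"wy": 0,"wz": -0.136,"claw": -1},{"tx": 0,"ty": 0,"tz": -0.6,"wx": 0,"wy": 0,"wz": 0,"claw": -1},{"tx": 0,"ty": 0,"tz": -0.7,"wx": 0,"wy": 0,"wz": 0,"claw": -1},{"tx": 0,"ty": 0,"tz": -0.7,"wx": 0,"wy": 0,"wz": 0,"claw": -1},{"tx": 0,"ty": 0,"tz": -0.7,"wx": 0,"wy": 0,"wz": 0,"claw": -1},{"tx": 0,"ty": 0,"tz": -0.5,"wx": 0,"wy": 0,"wz": 0,"claw": -1}]}}

```text
clock: 6.8
tool_pos: [0.5438, 0.0104, 0.2376]
eef_rot: [0.996, -0.095, -0.003, 0.001]
contact_force: [0.6, 0.1, 1.0]
opening: 0.003
finger_force: 0.0
```

Request:
{"name": "drive_tool", "arguments": {"targets": [{"tx": 0,"ty": 0,"tz": -0.4,"wx": 0,"wy": 0,"wz": 0,"claw": -1},{"tx": 0,"ty": 0,"tz": -0.4,"wx": 0,"wy": 0,"wz": 0,"claw": -1},{"tx": 0,"ty": 0,"tz": -0.3,"wx": 0,"wy": 0,"wz": 0,"claw": -1},{"tx": 0,"ty": 0,"tz": -0.12,"wx": 0,"wy": 0,"wz": 0,"claw": -1},{"tx": 0,"ty": 0,"tz": -0.12,"wx": 0,"wy": 0,"wz": 0,"claw": -1},{"tx": 0,"ty": 0,"tz": -0.12,"wx": 0,"wy": 0,"wz": 0,"claw": -1},{"tx": 0,"ty": 0,"tz": -0.1,"wx": 0,"wy": 0,"wz": 0,"claw": -1},{"tx": 0,"ty": 0,"tz": -0.1,"wx": 0,"wy": 0,"wz": 0,"claw": -1}]}}

```text
clock: 7.6
tool_pos: [0.5466, 0.0108, 0.1901]
eef_rot: [0.996, -0.094, 0.0, -0.0]
contact_force: [0.9, 0.1, -0.8]
opening: 0.006
finger_force: 0.0
```

Request:
{"name": "drive_tool", "arguments": {"targets": [{"tx": -0.02,"ty": 0,"tz": -0.1,"wx": 0,"wy": 0,"wz": 0,"claw": -1},{"tx": -0.03,"ty": 0.01,"tz": -0.1,"wx": 0,"wy": 0,"wz": 0,"claw": -1},{"tx": -0.04,"ty": 0.01,"tz": -0.1,"wx": 0,"wy": 0,"wz": 0,"claw": -1},{"tx": -0.04,"ty": 0.01,"tz": -0.1,"wx": 0,"wy": 0,"wz": 0,"claw": -1},{"tx": -0.04,"ty": 0.01,"tz": -0.1,"wx": 0,"wy": 0,"wz": 0,"claw": -1},{"tx": -0.04,"ty": 0.01,"tz": -0.1,"wx": 0,"wy": 0,"wz": 0,"claw": -1},{"tx": -0.04,"ty": 0.01,"tz": -0.1,"wx": 0,"wy": 0,"wz": 0,"claw": -1},{"tx": -0.04,"ty": 0.01,"tz": -0.1,"wx": 0,"wy": 0,"wz": 0,"claw": -1}]}}

```text
clock: 8.4
tool_pos: [0.5373, 0.0129, 0.1657]
eef_rot: [0.996, -0.094, -0.0, 0.0]
contact_force: [-0.3, -0.7, 3.4]
opening: 0.004
finger_force: 1.5
```

Request:
{"name": "drive_tool", "arguments": {"targets": [{"tx": -0.04,"ty": 0.01,"tz": -0.09,"wx": 0,"wy": 0,"wz": 0,"claw": -1},{"tx": -0.04,"ty": 0.01,"tz": -0.09,"wx": 0,"wy": 0,"wz": 0,"claw": -1},{"tx": -0.04,"ty": 0.01,"tz": -0.09,"wx": 0,"wy": 0,"wz": 0,"claw": -1},{"tx": -0.04,"ty": 0.01,"tz": -0.09,"wx": 0,"wy": 0,"wz": 0,"claw": -1},{"tx": -0.04,"ty": 0.01,"tz": -0.09,"wx": 0,"wy": 0,"wz": 0,"claw": -1},{"tx": -0.04,"ty": 0.01,"tz": -0.09,"wx": 0,"wy": 0,"wz": 0,"claw": -1},{"tx": -0.04,"ty": 0.01,"tz": -0.09,"wx": 0,"wy": 0,"wz": 0,"claw": -1},{"tx": -0.04,"ty": 0.01,"tz": -0.09,"wx": 0,"wy": 0,"wz": 0,"claw": -1}]}}

```text
clock: 9.2
tool_pos: [0.5279, 0.0149, 0.1442]
eef_rot: [0.996, -0.095, -0.0, 0.0]
contact_force: [-0.4, -1.4, 2.2]
opening: 0.005
finger_force: 1.1
```

Request:
{"name": "drive_tool", "arguments": {"targets": [{"tx": -0.02,"ty": 0,"tz": -0.05,"wx": 0,"wy": 0,"wz": 0,"claw": -1},{"tx": -0.02,"ty": 0,"tz": -0.05,"wx": 0,"wy": 0,"wz": 0,"claw": -1},{"tx": -0.02,"ty": 0,"tz": -0.05,"wx": 0,"wy": 0,"wz": 0,"claw": -1},{"tx": -0.02,"ty": 0,"tz": -0.05,"wx": 0,"wy": 0,"wz": 0,"claw": -1},{"tx": -0.02,"ty": 0,"tz": -0.05,"wx": 0,"wy": 0,"wz": 0,"claw": -1},{"tx": -0.02,"ty": 0,"tz": -0.05,"wx": 0,"wy": 0,"wz": 0,"claw": -1},{"tx": 0,"ty": 0,"tz": -0.03,"wx": 0,"wy": 0,"wz": 0,"claw": -1},{"tx": 0,"ty": 0,"tz": -0.03,"wx": 0,"wy": 0,"wz": 0,"claw": -1}]}}

```text
clock: 10.0
tool_pos: [0.5245, 0.0157, 0.1336]
eef_rot: [0.996, -0.094, 0.0, -0.0]
contact_force: [0.4, -0.0, 0.8]
opening: 0.006
finger_force: 0.8
```

Request:
{"name": "drive_tool", "arguments": {"targets": [{"tx": 0,"ty": 0,"tz": -0.03,"wx": 0,"wy": 0,"wz": 0,"claw": -1},{"tx": 0,"ty": 0,"tz": -0.03,"wx": 0,"wy": 0,"wz": 0,"claw": -1},{"tx": 0,"ty": 0,"tz": -0.03,"wx": 0,"wy": 0,"wz": 0,"claw": -1},{"tx": 0,"ty": 0,"tz": -0.03,"wx": 0,"wy": 0,"wz": 0,"claw": -1},{"tx": 0,"ty": 0,"tz": 0,"wx": 0,"wy": 0,"wz": 0,"claw": -1},{"tx": 0,"ty": 0,"tz": 0,"wx": 0,"wy": 0,"wz": 0,"claw": -1},{"tx": 0,"ty": 0,"tz": 0,"wx": 0,"wy": 0,"wz": 0,"claw": -1},{"tx": 0,"ty": 0,"tz": 0,"wx": 0,"wy": 0,"wz": 0,"claw": -1}]}}

```text
clock: 10.8
tool_pos: [0.5243, 0.0157, 0.1323]
eef_rot: [0.996, -0.094, 0.001, -0.0]
contact_force: [-5.1, 1.1, 24.6]
opening: 0.004
finger_force: 12.2
```

Firm contact at the shut height. Next I go up and look.

Request:
{"name": "drive_tool", "arguments": {"targets": [{"tx": 0,"ty": 0,"tz": 0.1,"wx": 0,"wy": 0,"wz": 0,"claw": -1},{"tx": 0,"ty": 0,"tz": 0.3,"wx": 0,"wy": 0,"wz": 0,"claw": -1},{"tx": 0,"ty": 0,"tz": 0.8,"wx": 0,"wy": 0,"wz": 0,"claw": -1},{"tx": 0,"ty": 0,"tz": 1,"wx": 0,"wy": 0,"wz": 0,"claw": -1},{"tx": 0,"ty": 0,"tz": 1,"wx": 0,"wy": 0,"wz": 0,"claw": -1},{"tx": 0,"ty": 0,"tz": 1,"wx": 0,"wy": 0,"wz": 0,"claw": -1},{"tx": 0,"ty": 0,"tz": 0.5,"wx": 0,"wy": 0,"wz": 0,"claw": -1},{"tx": 0,"ty": 0,"tz": 0,"wx": 0,"wy": 0,"wz": 0,"claw": -1}]}}

```text
clock: 11.6
tool_pos: [0.5255, 0.0153, 0.2731]
eef_rot: [0.996, -0.095, 0.002, -0.0]
contact_force: [1.1, 0.0, -1.1]
opening: 0.004
finger_force: 0.0
```

Run:
```python
from h import *
c=np.array([.486,.0215]);th=np.radians(-11.2);R=np.array([[np.cos(th),-np.sin(th)],[np.sin(th),np.cos(th)]])
for n in('side','top'):
    s,W=snap(n)
    if n=='side': cv2.imwrite('pics/side3c.png',cv2.resize(s['image'][120:300,120:360],(800,600)))
    L=W.copy();L[...,:2]=(W[...,:2]-c)@R
    m=(abs(L[...,1])<.1)&(abs(L[...,0])<.1)&(L[...,2]>.1)&(L[...,2]<.16)
    p=L[m];f=np.polyfit(p[:,0],p[:,2],1);print(n,m.sum(),f,[np.median(p[abs(p[:,0]-x)<.01][:,2]) for x in(-.09,0,.09) if (abs(p[:,0]-x)<.01).any()])
    B=W[(W[...,0]>.5)&(W[...,0]<.72)&(W[...,1]>.27)&(W[...,1]<.46)&(W[...,2]>.07)&(W[...,2]<.1)];print('box',B.mean(0))
```

```text
side 3275 [0.0004843  0.12363474] [np.float64(0.12359119736291224), np.float64(0.12362780034247867), np.float64(0.12374507511417021)]
box [0.60397432 0.38183025 0.08199519]
top 3521 [0.00125728 0.12360423] [np.float64(0.12348544948021156), np.float64(0.12357792735049333), np.float64(0.12397624013382658)]
box [0.61290726 0.37499055 0.08308936]
```

View pics/side3c.png

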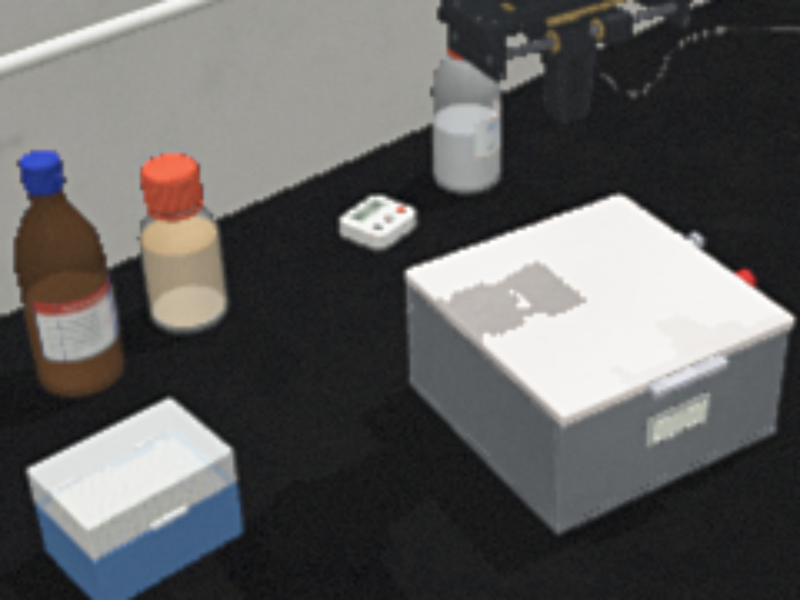

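The lid lies flat at 124 mm (lip at (690,375) in the crop), the tip box at (135,500) stands where it was, and the gripper is clear above.

```bash
python3 -c "
from plant import workorder;print(workorder.finish_job())"
```

```text
the job is handed in; nothing more can be done
None
```

I pushed the knob down to break the stay, then lowered the lid gently until it was fully shut: both cameras show it flat at 124 mm. The tip box was never touched, and the job is handed in at about 12 s.

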